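# Peel the top vent panel and show it to the reader

### The arm

A 6-joint arm with a two-finger parallel gripper is mounted at the origin on the work surface. World frame = base frame: x ahead of the robot, y to its left, z up, the work surface at z = 0. Lengths are in mm, angles in degrees, forces in N, time in s.
With the tool pointing down it reaches from about 350 to 975 mm from the base axis. Payload 7.1 kg.
Tool frame: the origin (TCP) lies at the centre of the arm's flange, where the gripper is bolted on; the fingertips stand 182 mm ahead of it and the grasp point (between the pads) lies 163 mm ahead of it (bot.tips_ahead is the distance from the TCP to the fingertips, in mm); z points along the fingers, y is the direction in which the jaws open and shut (so a half turn about z gives the same grasp; the last joint's range is limited). The gripper opens to 88 mm and grips with 3 to 60 N. Pads are 20 mm wide; open, the fingers measure 115 mm over their backs; the gripper's body (75 mm by 178 mm) begins 61 mm behind the grasp point.
Start: joints at [-78.266, 24.242, 93.386, -0, 62.372, -1.089], TCP at [138.73, -609.393, 404.675] pointing down, gripper open.
Joint ranges: [-172.04, 172.04], [-51.8, 120.97], [4.93, 147.93], [-75.15, 255.16], [6.16, 154.13], [-145.62, 145.62]. Speed limits (degrees/s): [136.94, 136.94, 172.46, 180, 180, 180].

### API

Orientations are given as a 3x3 rotation matrix whose columns are the frame's x, y, z axes.
In Python, from rig import bot, imaging gives the robot as it stands. The module is installed in compiled form; this text tells all that it offers. Calls block until the motion is done:
- bot.move_ptp(position, orientation): joint-space move of the TCP to a pose.
- bot.line_to(position, feed=150, attitude=None): straight line of the TCP; attitude=None keeps the orientation; feed is the mean speed in mm/s.
- bot.movej(angles): joint-space move.
- bot.grip(opening, effort=None): opening from 0.0 (shut) to 1.0 (fully open); effort is the grip in N (None keeps the last); returns when the fingers have stopped.
- bot.pause(seconds).
- bot.solve_ik(position, orientation): joint angles nearest the present ones, or None.
- bot.read_state(): the state.
- imaging.camera(name): name is "scene" or "top" or "wrist"; returns a dict with "pixels" (420x560x3 uint8, red, green, blue), "fx", "fy", "cx", "cy" (pixels), "R" (3x3) and "t" (3): a world point X has camera coordinates R X + t. Camera axes: x right, y down, z forward; pixel columns grow to the right and rows downward; lengths in mm; the calibration is good to about 2 mm. The wrist camera is an equidistant fisheye: a pixel r from the principal point sees the ray r / f radians off the axis. A picture is of the moment at which its call begins. There is no depth.
A pose or a line that the arm cannot do raises bot.IKError and nothing moves.
- bot.close_job(): hands the job in, once; it reports no verdict.
The state is a dict: "clock": time; "joints": joint angles; "joint_vel": joint speeds; "joint_efforts": joint torques, N m; "tcp_pos": TCP position; "eef_rot": TCP orientation; "contact_force": force on the tool from outside, world axes, zero at the start; "ft_torque": the same for the moment, N m; "finger_gap": opening from 0.0 (shut) to 1.0 (fully open).
Only numpy, scipy, OpenCV 4.12 (cv2) and the standard library are available. Lean on these libraries where they do the work, as an engineer would, in place of code of your own. Each camera call takes 0.05 s, during which the arm holds its last target. There are 200 camera calls.

### The job

Swing the hinged guard all the way up and gently onto its stop, then peel the top vent panel off the sticky pile: raise it by its grip corner so that it tilts up while the corner diagonally across stays down, without pulling the panels below up with it. Then lift it off and hold it level and still, centred about 10 cm above the code reader's window; finish while holding it there, with the guard still open and the things on the bench left alone.

Things in the scene. Friction and masses are not known exactly. Their poses are not given: they have to be found in the camera images.
- station: Fixed grey base plate 200 x 200 x 12 mm under the pile and guard. Origin on the bench under the pile's centre (plate x -90 to +110); x away from the robot at yaw 0, y left, z up. 10 mm posts at its near corners (x -78, y +-88), tops at 84 mm, carry the closed guard; 18 mm posts at the far corners (x 97, y +-88) reach 82 mm.
- guard (a joint): Angle of the guard in rad: 0 = closed (level above the pile), grows as the near edge swings up, 1.65 = fully open on its stop, just past upright. Starts between 0 and 0.25. A stiff friction hinge: it stays where it is left; takes about 4 N at the tab to move.
- guard_tab (a point): Gripping point of the guard's black pull tab: 16 mm wide (along the hinge), 10 mm thick, standing 34 mm out of the guard's near edge; the point is 15 mm inside its tip, 194 mm from the hinge axis. Closed: 88 mm above the bench, clear below; open: about 281 mm. Guard: clear sheet 184 mm wide in an 8 mm thick frame.
- guard_hinge (a point): Middle of the guard's hinge axis, which runs along the station's y, 95 mm beyond the pile's centre and 88 mm above the bench. Its x axis is the station's x, its y axis the hinge line.
- panel: Top panel, loose bare aluminium plate with radial fan slots, 126 (x) x 130 (y) x 3 mm, 0.14 kg. Origin: centre of the plate's underside, 42 mm above the bench as it lies; z up, axes as the station's. Flanges 5 mm thick on its left and right (y) edges hang 10 mm below the origin; inside, two spring snaps a side (x +-40 mm) rub on them with about 2.5 N each until raised past them.
- panel_grip (a point): Middle of the panel's corner grip, an upright block 24 (x) x 12 (y) x 25 mm high standing on the plate at its near left corner; at (-47, +50, +15.5) mm in the panel's frame. It reaches from 3 to 28 mm above the panel's origin: take it across its 12 mm, from above.
- panel_far (a point): The corner of the panel diagonally across from the grip: (63, -65, 0) mm in the panel's frame, 42 mm above the bench as it lies.
- stack_rise (a joint): Height in m by which the other panels (0.66 kg nested block under the top one, 126 x 130 mm) have been pulled up their guide rods; 0 = down, where they belong. The top panel pulled straight up drags them along; raised from the grip, turning about its far edge (x +63 mm), it comes with about 6 N, and after about 0.35 rad it can be lifted away.
- reader: Fixed code reader looking up: black box 95 x 95 x 40 mm with a square glass window 60 x 60 mm in the middle of its top. Origin on the bench under its centre. On either side of the station.
- bin: Fixed open grey parts bin with four compartments, 95 x 95 x 45 mm, on the other side of the station than the reader. Not used.
- screwdriver: Loose screwdriver lying along the left of the bench. Leave alone.
- jar: Loose closed jar, 52 mm across, 75 mm high. Origin under it. Leave alone.
- mug: Loose white mug, 76 mm across, 90 mm high. Origin under it. Leave alone.
- block: Loose small T-shaped fixture block, 56 mm wide, 56 mm high. Origin under it. Leave alone.
- spacer: Loose upright round metal spacer, 28 mm across, 30 mm high. Origin under it. Leave alone.
Mind the look-alikes: they are no part of the job. Leave any blue, pink or yellow look-alike of the reader alone.

How it is judged:
By the outcome, as a careful person would: the job done as asked, in the order asked, and still so for the second after the job is handed in, while the arm keeps its last pose, push and grip.
It also fails if it takes over 72 s, if anything falls off the work surface, if the arm or the gripper's body presses on something with over 40 N, if the wrist force passes 120 N, or if a joint passes its speed limit or range.

## Working session

There is one attempt and no reset: what is moved stays moved. The work goes in short steps, each a Python script; the robot and the scene stay as the last script left them, time stands still between calls to the robot, and variables do not carry over. Pictures are saved under pics/ and viewed, on a budget of 10 in all, crops included, one or two more only if the job needs it, and the job is handed in when it is done.

```bash
mkdir -p pics; ls; python3 - <<'E'
from rig import bot, imaging
import cv2,numpy as np
for n in ["top","scene"]:
    c=imaging.camera(n); np.savez(f"pics/{n}0.npz",**c)
    cv2.imwrite(f"pics/{n}0.png",cv2.resize(c["pixels"][:,:,::-1],(784,588),interpolation=cv2.INTER_CUBIC))
    print(n,c["fx"],c["fy"],c["cx"],c["cy"],np.round(c["R"],3).tolist(),np.round(c["t"]).tolist())
s=bot.read_state();print(s["clock"],s["eef_rot"],s["finger_gap"])
E
```

```text
pics
top 418.8062867299803 418.8062867299803 288.81258561281214 207.06160100967205 [[-0.002, -1.0, -0.017], [-0.991, 0.004, -0.137], [0.137, 0.016, -0.99]] [121.0, 537.0, 1111.0]
scene 434.0968166967203 434.0968166967203 277.4070993148954 213.23428281185812 [[-0.704, 0.71, -0.013], [0.419, 0.4, -0.815], [-0.573, -0.579, -0.579]] [293.0, -192.0, 1554.0]
0.1 [[ 9.75063228e-01  2.21927090e-01 -2.60001710e-04]
 [ 2.21927239e-01 -9.75062340e-01  1.31666019e-03]
 [ 3.86846878e-05 -1.34152839e-03 -9.99999099e-01]] 1.0006377104178437
```

View pics/top0.png

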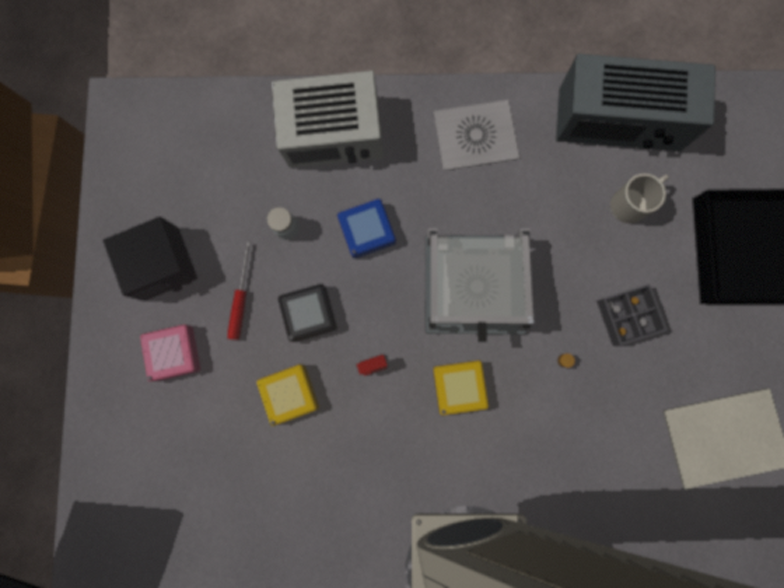

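View pics/scene0.png

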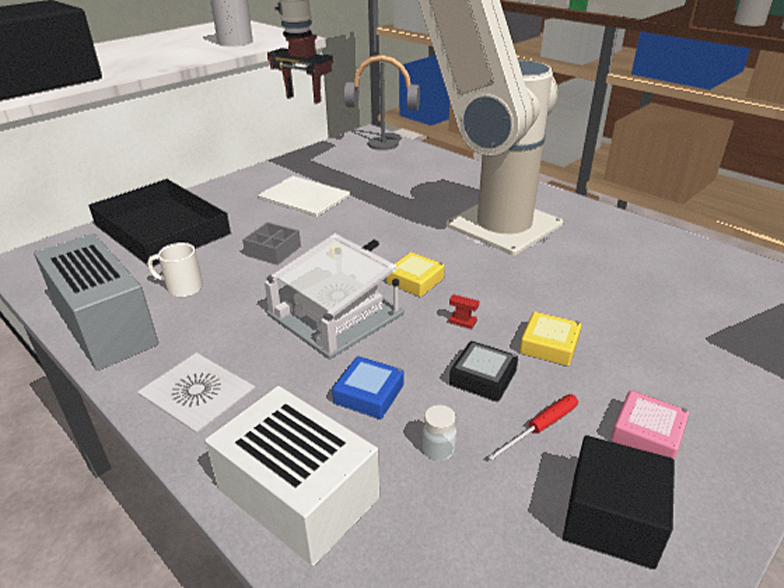

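The top view (784 px wide) shows these:
- **Station and guard:** at (480,285), with the black tab at (482,330).
- **Reader:** the black box with a grey window at (307,313).
- **Bin:** at (633,316).
- **Reader look-alikes:** blue (366,228), pink (168,352), yellow (287,394), yellow (461,387) and a black cube (150,258).
- **Panel look-alike:** a flat fan sheet at (476,133).

I choose the black reader at (307,313) and the panel inside the station. Next I'll go above the station and check with a close wrist view.

```bash
cat > h.py <<'E'
from rig import bot, imaging
import cv2,numpy as np
from scipy.spatial.transform import Rotation as Rn
def ray(c,u,v,fish=False):
    x=np.array([(u-c["cx"])/c["fx"],(v-c["cy"])/c["fy"]])
    if fish:
        th=np.hypot(*x); d=np.array([*(x/max(th,1e-9)*np.sin(th)),np.cos(th)])
    else: d=np.array([*x,1.])
    R=np.array(c["R"]);t=np.array(c["t"])
    return -R.T@t, R.T@d/np.linalg.norm(d)
def onz(c,u,v,z,fish=False):
    o,d=ray(c,u,v,fish); return o+d*(z-o[2])/d[2]
def proj(c,X,fish=False):
    p=np.array(c["R"])@np.array(X)+np.array(c["t"])
    if fish:
        r=np.hypot(p[0],p[1]); k=np.arctan2(r,p[2])/r
    else: k=1/p[2]
    return np.array([c["cx"]+c["fx"]*p[0]*k, c["cy"]+c["fy"]*p[1]*k])
def snap(n,f):
    c=imaging.camera(n); np.savez(f"pics/{f}.npz",**c); return c
def load(f): return {k:v for k,v in np.load(f"pics/{f}.npz").items()}
E
python3 - <<'E'
from h import *
c=load("top0")
for n,(u,v),z in [("reader",(307,310),40),("tab",(482,331),100),("pnl",(478,287),45),("pl_nl",(425,333),12),("pl_nr",(536,333),12),("bin",(633,316),45),("yel",(461,387),40),("fr_l",(430,232),82),("fr_r",(526,234),82)]:
    print(n,np.round(onz(c,u/1.4,v/1.4,z)))
p=onz(c,478/1.4,287/1.4,45)
s=bot.read_state();w=imaging.camera("wrist")
cam=-np.array(w["R"]).T@w["t"]; E=s["eef_rot"]
print("cam in tool",np.array(E).T@(cam-s["tcp_pos"]),"\n",np.round(np.array(w["R"])@E,3),w["fx"],w["cx"],w["cy"])
# tool down, y-axis along world y
D=np.array([[1,0,0],[0,-1,0],[0,0,-1.]])
bot.move_ptp([p[0]-60,p[1],480],D)
w=snap("wrist","w1"); cv2.imwrite("pics/w1.png",cv2.resize(w["pixels"][:,:,::-1],(784,588),interpolation=cv2.INTER_CUBIC))
s=bot.read_state();print(s["clock"],s["joints"],s["tcp_pos"])
E
```

```text
reader [499. 310.  40.]
tab [453. -23. 100.]
pnl [542. -23.  45.]
pl_nl [455.  80.  12.]
pl_nr [ 454. -140.   12.]
bin [ 484. -320.   45.]
yel [350.  12.  40.]
fr_l [643.  70.  82.]
fr_r [ 638. -112.   82.]
cam in tool [70.0495603   0.25834156 20.94979247] 
 [[ 0.     1.     0.   ]
 [-0.966  0.    -0.258]
 [-0.258 -0.     0.966]] 325.19226210127806 278.5936365466028 210.4163279742988
2.625 [-4.26628006e+00  6.96840115e+00  1.06444496e+02 -6.51526029e-03
  6.65972554e+01  8.57870603e+01] [482.0220247  -24.03843756 479.9002673 ]
```

View pics/w1.png

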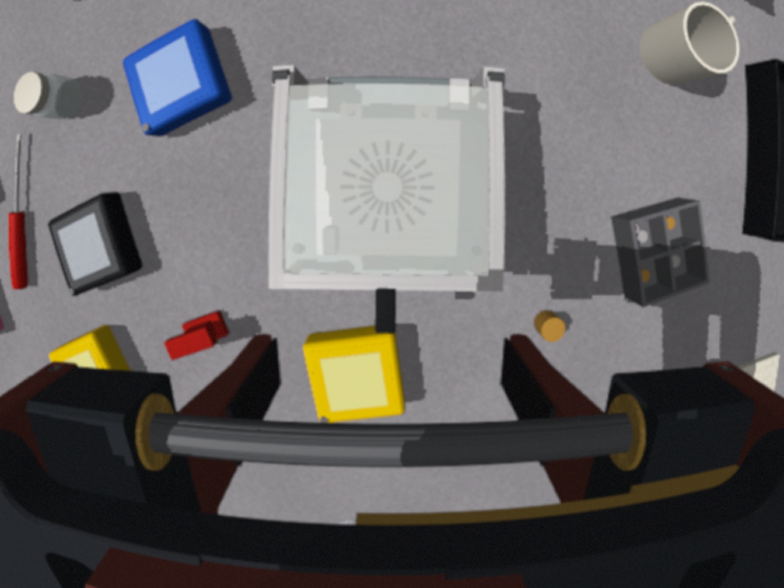

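Wrist view: the tab is at (385,310), the panel fan centre at (387,188), the hinge post tops at (283,73) and (493,75), and the reader at (95,243). All of them match my choices. Next I'll triangulate.

```bash
python3 - <<'E'
from h import *
top,sc,w=load("top0"),load("scene0"),load("w1")
def blob(c,u,v,r,thr,inv=True):
    u,v=u/1.4,v/1.4
    g=c["pixels"].astype(float).max(2)
    y0,x0=int(v-r),int(u-r); m=g[y0:y0+2*r+1,x0:x0+2*r+1]<thr
    n,l,st,ce=cv2.connectedComponentsWithStats(m.astype(np.uint8))
    i=1+np.argmax(st[1:,4]); return ce[i]+[x0,y0],st[i]
vs=[(top,482,331,9,60,0),(sc,370,245,9,60,0),(w,385,310,17,60,1)]
A=np.zeros((3,3));b=np.zeros(3);P=[]
for c,u,v,r,t,f in vs:
    ce,st=blob(c,u,v,r,t); print(ce*1.4,st)
    o,d=ray(c,*ce,f);M=np.eye(3)-np.outer(d,d);A+=M;b+=M@o;P.append((c,ce,f))
X=np.linalg.solve(A,b);print("tab",X,[np.round(proj(c,X,f)-ce,1) for c,ce,f in P])
for n,(u,v),z in [("fan",(387,188),45),("postL",(283,73),82),("postR",(494,75),82),("frameNL",(270,288),90),("pnlNR",(459,256),45),("pnlFR",(459,122),45),("reader",(88,245),40),("wall",(80,245),40)]:
    print(n,np.round(onz(w,u/1.4,v/1.4,z,True),1))
# reader: dark contour & window in top
for c,u,v,f in [(top,307,312,0),(w,88,245,1)]:
    p=c["pixels"].astype(int);m=((p.max(2)-p.min(2)<30)&(p.min(2)>95)).astype(np.uint8) 
    n,l,st,ce=cv2.connectedComponentsWithStats(m)
    i=l[int(v/1.4),int(u/1.4)]; print(i,st[i],ce[i]*1.4,np.round(onz(c,*ce[i],40,f),1))
def crop(c,u,v,r,k):
    u,v=int(u/1.4),int(v/1.4);return cv2.resize(c["pixels"][v-r:v+r,u-r:u+r,::-1],(k,k),interpolation=cv2.INTER_CUBIC)
cv2.imwrite("pics/crop1.png",np.hstack([crop(w,385,200,105,560),np.vstack([crop(top,482,331,20,230),crop(sc,345,265,45,330)[:,:230]])]))
E
```

```text
[481.27058824 329.77647059] [  0   4  19  13 119]
[370.65853659 244.82926829] [ 5  6 10  7 41]
[385.11089109 310.73069307] [ 10   3  15  31 404]
tab [450.39167963 -18.85858429 121.33593926] [array([-0.2,  1.2]), array([-1. , -0.2]), array([-1.4, -1.2])]
fan [541.1 -21.5  45. ]
postL [642.3  64.7  82. ]
postR [ 640.2 -110.7   82. ]
frameNL [459.5  78.4  90. ]
pnlNR [478.7 -88.4  45. ]
pnlFR [602.5 -86.4  45. ]
reader [496.4 305.   40. ]
wall [496.9 317.   40. ]
531 [206 210  25  26 454] [304.88546256 311.5277533 ] [495.6 314.2  40. ]
2 [  40  151   40   50 1247] [ 83.33761026 246.37530072] [495.2 312.2  40. ]
```

View pics/crop1.png

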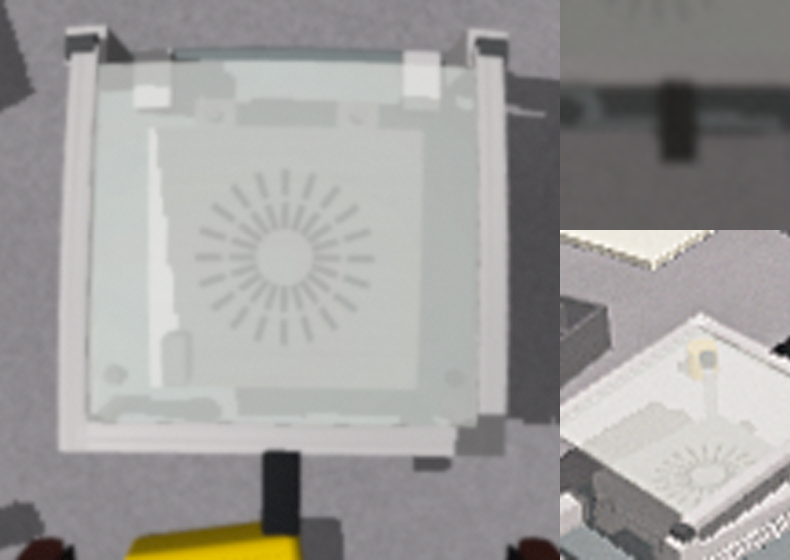

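Confirmed: the station's axes are aligned with the world to within about 1°. The origin is near (542,-22), the panel grip is at the near left in crop (175,355), and the guard is at about 0.17 rad. Next I'll check IK along the guard arc for several wrist tilts.

```bash
cat >> h.py <<'E'
H=np.array([637.5,-21.5,88.])
def rot(phi):  # tool points down at 0, towards +x for phi>0; jaws along y
    z=np.array([np.sin(phi),0,-np.cos(phi)]);y=np.array([0,-1.,0]);return np.column_stack([np.cross(y,z),y,z])
def tab(a,r): return H+r*np.array([-np.cos(a),0,np.sin(a)])
def tcp(g,phi,ahead=163): return np.array(g)-rot(phi)[:,2]*ahead
E
python3 - <<'E'
from h import *
for d in [90,80,70,60,50,40,30,20]:
    out=[]
    for a in np.linspace(0.17,1.65,8):
        phi=np.radians(d)-(a-.17); q=bot.solve_ik(tcp(tab(a,196),phi,172),rot(phi))
        out.append("--" if q is None else "/".join(f"{x:.0f}" for x in q[1:]))
    print(d,out)
E
```

```text
90 ['82/146/161/136/-104', '--', '--', '9/141/166/25/-82', '--', '7/117/5/26/82', '13/104/2/45/85', '21/91/0/63/87']
80 ['--', '--', '16/146/169/39/-86', '5/136/137/7/-52', '5/124/8/20/78', '10/111/2/40/85', '17/97/0/58/86', '26/84/-0/75/87']
70 ['--', '--', '9/141/162/17/-78', '5/130/15/12/71', '7/117/3/34/83', '13/104/1/53/86', '21/91/-0/71/87', '31/77/-1/87/87']
60 ['--', '18/146/168/32/-86', '--', '6/124/4/27/81', '10/111/1/47/85', '18/98/-0/65/87', '26/84/-1/82/87', '36/70/-1/99/88']
50 ['--', '12/141/157/11/-73', '7/130/8/18/78', '9/117/2/40/84', '14/105/0/59/86', '22/91/-1/77/87', '32/78/-1/93/88', '42/63/-1/110/88']
40 ['21/144/168/25/-85', '10/135/21/8/64', '9/123/2/32/83', '13/111/0/53/86', '19/98/-1/71/87', '27/85/-1/88/87', '37/72/-1/104/88', '47/57/-2/120/88']
30 ['--', '11/128/4/23/81', '12/117/1/45/85', '17/105/-0/64/87', '24/92/-1/82/87', '33/80/-1/98/88', '42/66/-2/114/88', '53/52/-2/130/87']
20 ['16/132/9/12/76', '14/122/1/36/85', '16/111/-0/57/86', '22/99/-1/75/87', '29/87/-1/92/87', '38/74/-2/108/88', '48/61/-2/124/87', '58/47/-3/140/87']
```

```bash
python3 - <<'E'
from h import *
phi=np.radians(15);a=.17;g=tab(a,197)+[0,1,0]
print(bot.solve_ik(tcp(g,phi,172),rot(phi)), bot.solve_ik(tcp(tab(1.66,197),phi-1.49,172),rot(phi-1.49)))
bot.grip(0.6,25)
bot.move_ptp(tcp(g,phi,172+70),rot(phi))
w=snap("wrist","w2"); cv2.imwrite("pics/w2.png",w["pixels"][:,:,::-1])
bot.line_to(tcp(g,phi,172),feed=70)
f0=bot.read_state();print(f0["contact_force"])
w=snap("wrist","w3"); sc=snap("scene","s3")
i=cv2.resize(w["pixels"][:,:,::-1],(784,588));cv2.imwrite("pics/w3.png",i)
bot.grip(0.0,25); s=bot.read_state();print(s["clock"],s["finger_gap"],s["contact_force"],s["joints"])
E
```

```text
[ -5.06910108  15.92945124 129.46178799   3.88865843  19.70668513
  81.44122647] [ -2.04133395  60.61989405  44.81792348  -3.34295635 144.87547673
  86.57874799]
[0.14003118 0.58424011 0.65419449]
5.95 0.17844364778984978 [0.2020731  5.19882954 0.39773042] [ -5.02648707  15.92958347 129.46310506   3.9612922   19.71987419
  81.46136227]
```

View pics/w3.png

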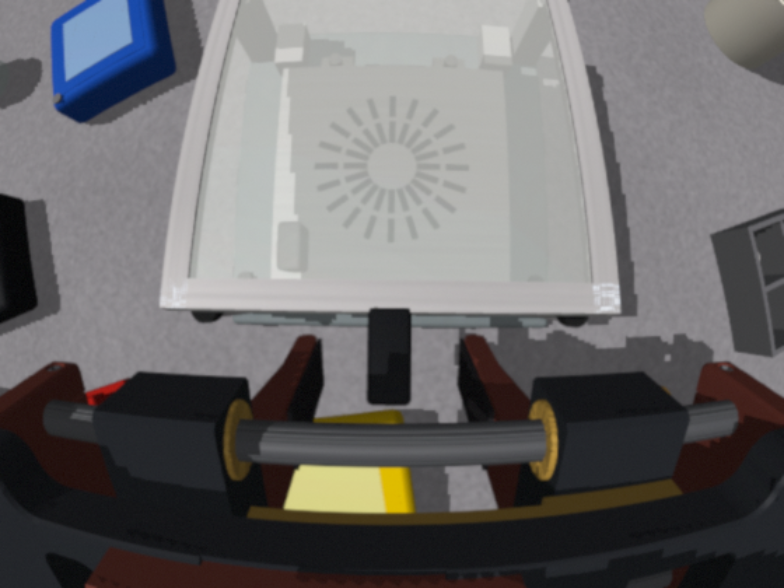

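The picture shows the tab at (390,355) between the fingers, and the gap of 0.178 (15.7 mm) matches its 16 mm width. Next I'll swing the guard.

```bash
python3 - <<'E'
from h import *
phi0=np.radians(15);a0=.17
steps=list(np.linspace(.17,1.47,14)[1:])+[1.53,1.58,1.61,1.63,1.65,1.66,1.67,1.68]
for a in steps:
    phi=phi0-(a-a0)
    bot.line_to(tcp(tab(a,197)+[0,1,0],phi,172),feed=90 if a<1.48 else 20,attitude=rot(phi))
    s=bot.read_state();f=np.array(s["contact_force"])
    ft=f@[np.sin(a),0,np.cos(a)]; fr=f@[-np.cos(a),0,np.sin(a)]
    print(round(a,2),round(s["clock"],2),np.round(f,1),"tang %.1f rad %.1f"%(ft,fr),round(s["finger_gap"],3))
    if a>1.5 and abs(ft)>9: break
sc=snap("scene","s4"); cv2.imwrite("pics/s4.png",sc["pixels"][50:300,100:400,::-1].repeat(2,0).repeat(2,1))
E
```

```text
0.27 6.44 [-0.3  5.6  1. ] tang 0.9 rad 0.6 0.184
0.37 6.93 [-1.1  4.6  1.7] tang 1.2 rad 1.6 0.181
0.47 7.42 [-1.4  4.7  1.5] tang 0.7 rad 1.9 0.18
0.57 7.92 [-1.1  4.6  2.2] tang 1.3 rad 2.1 0.179
0.67 8.41 [-1.4  3.4  3.2] tang 1.7 rad 3.1 0.176
0.77 8.9 [-2.7  2.6  3.8] tang 0.8 rad 4.6 0.178
0.87 9.39 [-2.1  0.8  3.8] tang 0.9 rad 4.3 0.178
0.97 9.88 [-2.2 -0.2  5.7] tang 1.4 rad 5.9 0.185
1.07 10.38 [-1.4 -1.6  6.6] tang 2.0 rad 6.5 0.18
1.17 10.87 [-1.6 -2.9  6.4] tang 1.0 rad 6.5 0.178
1.27 11.36 [-0.6 -3.6  6.9] tang 1.5 rad 6.8 0.18
1.37 11.85 [-0.4 -5.3  6.6] tang 0.9 rad 6.6 0.18
1.47 12.34 [ 0.1 -6.5  5.8] tang 0.6 rad 5.8 0.179
1.53 13.43 [-1.8 -7.1  4.7] tang -1.6 rad 4.7 0.181
1.58 14.35 [-1.9 -8.4  6. ] tang -2.0 rad 6.0 0.182
1.61 14.97 [-1.3 -9.1  5.7] tang -1.5 rad 5.6 0.179
1.63 15.43 [-2.5 -9.2  5.6] tang -2.8 rad 5.5 0.176
1.65 15.88 [-1.2 -9.3  5. ] tang -1.6 rad 4.9 0.182
1.66 16.19 [-12.3  -9.9   5.4] tang -12.7 rad 4.3 0.177
```

View pics/s4.png

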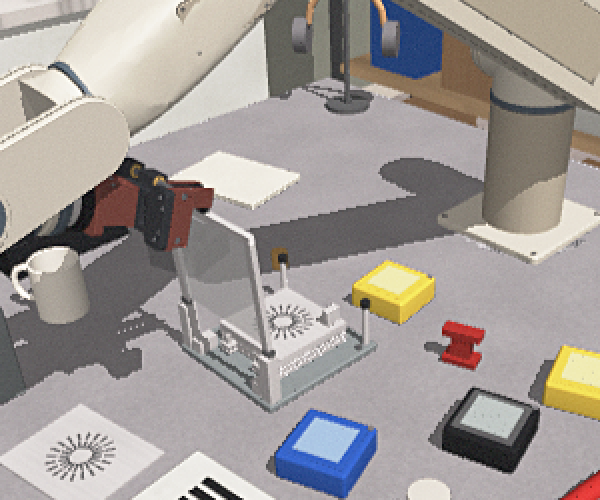

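The guard is open on its stop, contact was about 12 N, and it stands upright in the picture. I'll release the tab, go above the grip and look.

```bash
python3 - <<'E'
from h import *
a=1.65;phi=np.radians(15)-(a-.17);g=tab(a,197)+[0,-1,0]
# relax push first
bot.line_to(tcp(tab(1.655,197)+[0,1,0],phi,172),feed=20,attitude=rot(phi))
bot.grip(0.5)
bot.line_to(tcp(g,phi,172-60),feed=100)
bot.line_to([740,-21,540],feed=250,attitude=rot(np.radians(-40)))
bot.move_ptp([470,28,330],rot(0))
w=snap("wrist","w5");t=snap("top","t5");cv2.imwrite("pics/w5.png",cv2.resize(w["pixels"][:,:,::-1],(784,588),interpolation=cv2.INTER_CUBIC))
s=bot.read_state();print(s["clock"],s["contact_force"],s["tcp_pos"],proj(w,[495,28.5,70],1)*1.4,proj(w,[542,-22,45],1)*1.4)
E
```

```text
20.2583 [ 0.0686154  -0.53418923 -0.29993647] [471.3819868   27.94428796 330.21676872] [388.61506397 262.78999467] [475.81529583 175.91887234]
```

View pics/w5.png

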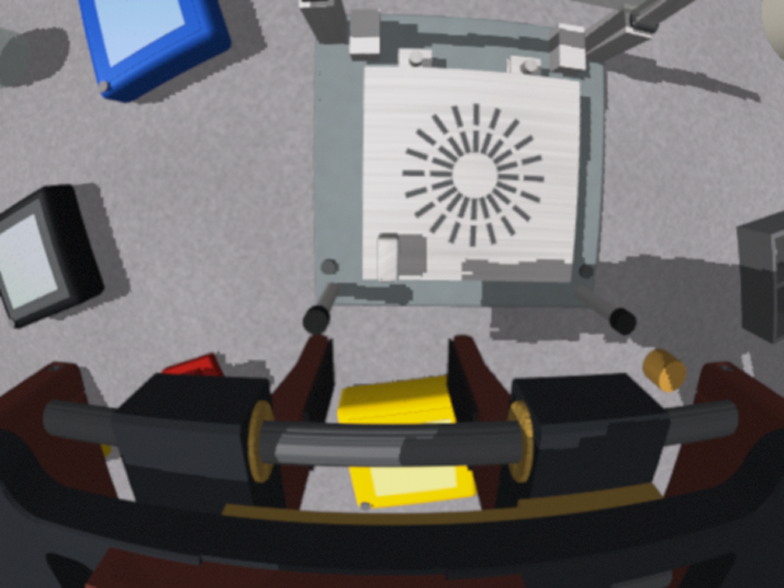

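The prediction agrees: fan centre at (475,175) and grip block at (388,260), both on target. Next I'll grasp with a forward tilt so the wrist stays clear of the open guard while it rocks back.

```bash
python3 - <<'E'
from h import *
for d in (20,15):
  for p,phi in [([496,28.5,51.5],d),([496,28.5,130],d),([509,28.5,100],d-25),([509,28.5,220],d-25),([448,363,149.5],d),([448,363,250],d)]:
    q=bot.solve_ik(tcp(p,np.radians(phi),182),rot(np.radians(phi)));print(d,p,phi,None if q is None else np.round(q))
phi=np.radians(15);tip=np.array([496,28.5,51.])
bot.grip(0.4,45)
bot.move_ptp(tcp(tip+[0,0,70],phi,182),rot(phi))
bot.line_to(tcp(tip,phi,182),feed=80)
print(bot.read_state()["contact_force"])
w=snap("wrist","w6");cv2.imwrite("pics/w6.png",cv2.resize(w["pixels"][:,:,::-1],(784,588)))
bot.grip(0.0,45);s=bot.read_state();print(s["clock"],s["finger_gap"],np.round(s["contact_force"],1),np.round(s["joints"]))
E
```

```text
20 [496, 28.5, 51.5] 20 None
20 [496, 28.5, 130] 20 [  2.  16. 126.  -3.  17.  95.]
20 [509, 28.5, 100] -5 [  2.  27. 109.   0.  49.  92.]
20 [509, 28.5, 220] -5 [  2.  17. 105.   0.  63.  92.]
20 [448, 363, 149.5] 20 None
20 [448, 363, 250] 20 None
15 [496, 28.5, 51.5] 15 [  2.  27. 125.  -3.  13.  95.]
15 [496, 28.5, 130] 15 [  2.  17. 123.  -1.  25.  93.]
15 [509, 28.5, 100] -10 [  2.  29. 106.   0.  55.  91.]
15 [509, 28.5, 220] -10 [  2.  20. 102.   0.  69.  92.]
15 [448, 363, 149.5] 15 None
15 [448, 363, 250] 15 [ 43.  14. 106. -13.  50. 141.]
[ 0.42512755 -0.46163477 -0.37008255]
22.675 0.12968350877915816 [-1.6  1.4  5.1] [  2.  27. 125.  -3.  13.  95.]
```

View pics/w6.png

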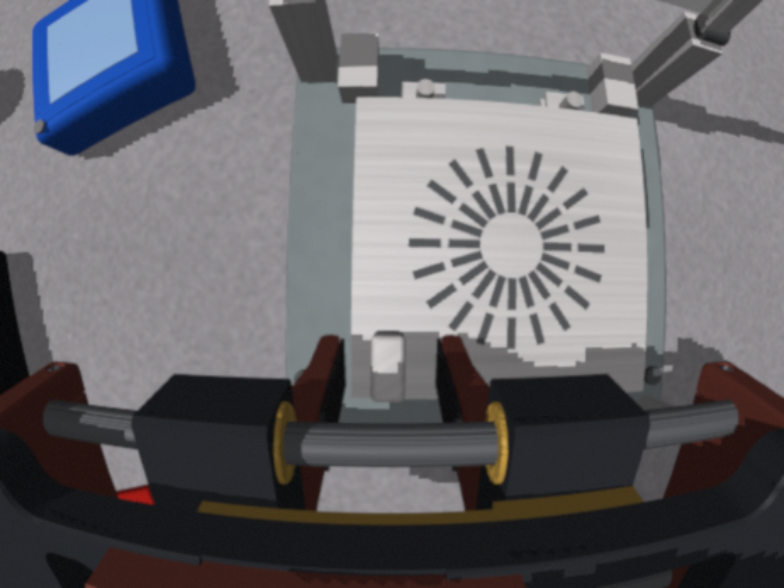

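The block at (387,365) sits between the fingers, and the gap of 11.4 mm fits its 12 mm. Next comes the peel about the far edge.

```bash
python3 - <<'E'
from h import *
phi0=np.radians(15);tip=np.array([496,28.5,51.]);piv=np.array([605,28.5,42.])
T0=tcp(tip,phi0,182)
for b in list(np.arange(.04,.461,.035)):
    c,s_=np.cos(b),np.sin(b);d=T0-piv
    P=piv+[c*d[0]+s_*d[2],0,-s_*d[0]+c*d[2]]
    bot.line_to(P,feed=35,attitude=rot(phi0-b))
    s=bot.read_state();print(round(b,3),round(s["clock"],2),np.round(s["contact_force"],1),np.round(s["ft_torque"],2),round(s["finger_gap"],3))
    if np.linalg.norm(s["contact_force"])>40: print("STOP");break
    if abs(b-.25)<.018: snap("scene","s7a")
sc=snap("scene","s7");w=snap("wrist","w7")
cr=lambda c:cv2.resize(c["pixels"][90:250,160:320,::-1],(400,400),interpolation=cv2.INTER_CUBIC)
cv2.imwrite("pics/s7.png",np.hstack([cr(sc),cv2.resize(w["pixels"][:,100:500,::-1],(400,400))]))
E
```

```text
0.04 23.1 [-2.9  1.2  4.7] [ 0.23  0.24 -0.13] 0.131
0.075 23.49 [-3.5  1.3  5.7] [ 0.5   0.25 -0.13] 0.132
0.11 23.88 [0.1 1.3 0.7] [ 0.29  0.06 -0.11] 0.135
0.145 24.27 [-0.4  0.9  1.2] [ 0.12  0.01 -0.11] 0.135
0.18 24.67 [-0.9 -0.3  0.7] [ 0.19 -0.11 -0.12] 0.13
0.215 25.06 [-0.8 -0.1  2.5] [ 0.13 -0.18 -0.06] 0.127
0.25 25.45 [-0.3  0.5  1.1] [ 0.07 -0.15 -0.06] 0.131
0.285 25.89 [-0.7 -0.   2.9] [ 0.1  -0.11 -0.02] 0.133
0.32 26.28 [0.9 1.1 1.9] [ 0.27 -0.37  0.04] 0.133
0.355 26.68 [0.8 1.3 0.7] [ 0.24 -0.53  0.06] 0.129
0.39 27.07 [1.3 0.1 0.4] [ 0.2  -0.52  0.02] 0.129
0.425 27.46 [2.2 0.6 0.6] [ 0.06 -0.52 -0.01] 0.131
0.46 27.85 [ 1.6 -0.1  0.7] [ 0.07 -0.59  0.04] 0.139
```

View pics/s7.png

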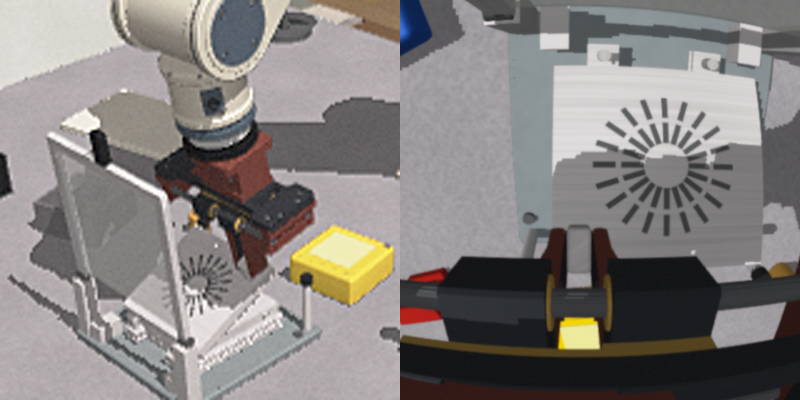

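The panel is tilted about 0.46 rad, with its far edge down, the stack still down on its base and the guard open. Next I'll lift, level and carry it.

```bash
python3 - <<'E'
from h import *
phi0=np.radians(15);T0=tcp(np.array([496,28.5,51.]),phi0,182);O=np.array([542,-22,42.]);C=np.array([495.5,313,140.])
P=np.array(bot.read_state()["tcp_pos"])
def log(n):
    s=bot.read_state();print(n,round(s["clock"],2),np.round(s["contact_force"],1),np.round(s["ft_torque"],2),round(s["finger_gap"],3),np.round(s["joints"]))
bot.line_to(P+[0,0,40],feed=50);log("lift40")
bot.line_to(P+[-10,0,150],feed=120);log("lift150")
bot.line_to(T0+[-10,0,165],feed=120,attitude=rot(phi0));log("level")
w=snap("wrist","w8")
best=None
for psi in range(20,70,5):
    R=Rn.from_euler('z',psi,degrees=True).as_matrix()
    q=bot.solve_ik(C+R@(T0-O),R@rot(phi0)); q2=bot.solve_ik(C+[0,0,80]+R@(T0-O),R@rot(phi0))
    if q is not None and q2 is not None:
        print(psi,np.round(q))
        if best is None or abs(q[3])<best[0]: best=(abs(q[3]),psi)
psi=best[1];R=Rn.from_euler('z',psi,degrees=True).as_matrix();print("psi",psi)
bot.move_ptp(C+[0,0,75]+R@(T0-O),R@rot(phi0));log("above")
bot.line_to(C+R@(T0-O),feed=70);bot.pause(.5);log("hold")
w=snap("wrist","w9");sc=snap("scene","s9");t=snap("top","t9")
o=np.hstack([cv2.resize(c["pixels"][:,:,::-1],(400,300)) for c in (sc,t)]);o2=np.hstack([cv2.resize(w["pixels"][:,:,::-1],(400,300)),cv2.resize(load("w6")["pixels"][:,:,::-1],(400,300))])
cv2.imwrite("pics/f9.png",np.vstack([o,o2]))
E
```

```text
lift40 28.9 [-0.  -1.3 -1.7] [ 0.12 -0.07 -0.01] 0.129 [  2.  27. 104.   0.  61.  91.]
lift150 29.97 [-0.4  0.3 -2.5] [ 0.07 -0.06  0.03] 0.132 [  2.  18. 100.   0.  73.  92.]
level 30.98 [-0.3 -0.2 -1.8] [0.07 0.27 0.01] 0.134 [  2.   7. 120.  -1.  38.  93.]
20 [ 40.  19. 115. -10.  32. 118.]
25 [ 39.  19. 116.  -7.  31. 109.]
30 [ 38.  18. 117.  -4.  30. 101.]
35 [ 36.  18. 117.  -1.  30.  92.]
40 [ 35.  18. 118.   3.  29.  83.]
45 [ 33.  17. 118.   6.  30.  74.]
50 [ 32.  17. 118.   9.  30.  65.]
55 [ 30.  17. 118.  12.  31.  56.]
60 [ 29.  17. 118.  15.  32.  47.]
65 [ 28.  18. 118.  17.  33.  39.]
psi 35
above 32.19 [ 0.4  0.3 -2.6] [-0.11  0.26 -0.07] 0.131 [ 36.  11. 114.  -1.  40.  92.]
hold 33.92 [ 0.6  0.2 -1.5] [-0.14  0.26  0.02] 0.132 [ 36.  18. 117.  -1.  30.  92.]
```

View pics/f9.png

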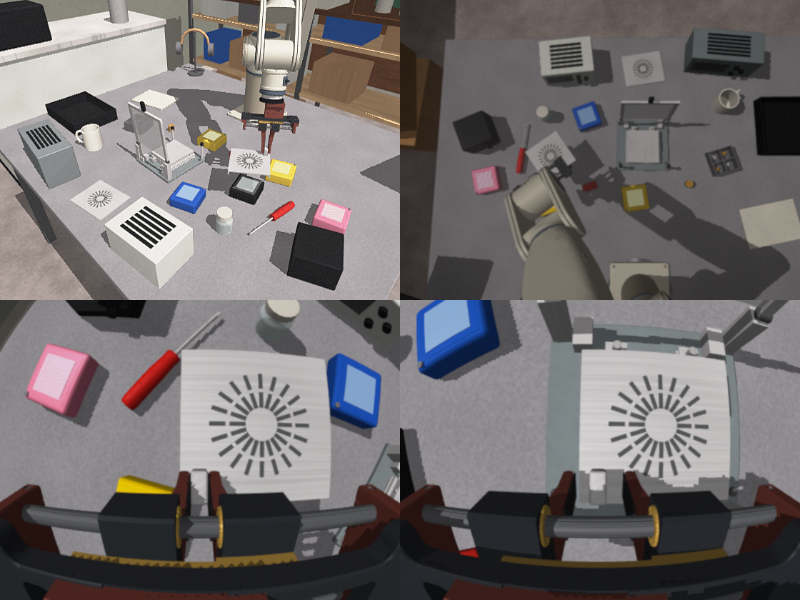

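The scene view shows the panel held over the black reader, with the guard still open and the bench items unmoved. Next I'll measure level and centring numerically with PnP on the fan and panel corners.

```bash
python3 - <<'E'
from h import *
w=load("w9");p=w["pixels"].astype(int)
m=((p.min(2)>150)&(p.max(2)-p.min(2)<25)).astype(np.uint8);m[320:]=0
m=cv2.morphologyEx(m,cv2.MORPH_CLOSE,np.ones((15,15)))
n,l,st,ce=cv2.connectedComponentsWithStats(m);i=l[200,310] or 1+np.argmax(st[1:,4]);print(st[i])
cn=max(cv2.findContours((l==i).astype(np.uint8),0,2)[0],key=cv2.contourArea).reshape(-1,2).astype(float)
# undistort contour, then fit lines to left, top, right edges (plane-straight), bottom right part
K=np.array([[w["fx"],0,w["cx"]],[0,w["fy"],w["cy"]],[0,0,1]])
u=cv2.fisheye.undistortPoints(cn.reshape(-1,1,2),K,np.zeros(4)).reshape(-1,2)
x0,x1=cn[:,0].min(),cn[:,0].max();y0,y1=cn[:,1].min(),cn[:,1].max();print(x0,x1,y0,y1)
def fit(s):
    q=u[s].astype(np.float32);vx,vy,a,b=cv2.fitLine(q,cv2.DIST_HUBER,0,.001,.001).ravel();return np.cross([a,b,1],[a+vx,b+vy,1])
mid=(cn[:,1]>y0+20)&(cn[:,1]<y0+130); hx=(cn[:,0]>x0+20)&(cn[:,0]<x1-20)
L=fit(mid&(cn[:,0]<x0+15));Rr=fit(mid&(cn[:,0]>x1-15));T=fit(hx&(cn[:,1]<y0+20));B=fit((cn[:,0]>x0+95)&(cn[:,0]<x1-12)&(cn[:,1]>y1-25))
X=lambda a,b:(lambda c:c[:2]/c[2])(np.cross(a,b))
ip=np.array([X(L,T),X(Rr,T),X(Rr,B),X(L,B)])
ob=np.array([[63,65,3],[63,-65,3],[-63,-65,3],[-63,65,3.]])
ok,rv,tv=cv2.solvePnP(ob,ip,np.eye(3),None,flags=cv2.SOLVEPNP_ITERATIVE)
print("reproj px",np.abs(cv2.projectPoints(ob,rv,tv,np.eye(3),None)[0].reshape(-1,2)-ip).max()*w["fx"])
Rp=w["R"].T@cv2.Rodrigues(rv)[0];print("panel centre",w["R"].T@(tv.ravel()-w["t"]),"normal",Rp[:,2],"tilt deg",np.degrees(np.arccos(Rp[2,2])),"normal along panel x,y",Rp[2,:2])
# fan centre check
for n,ww in (("w6",load("w6")),("w9",w)):
    g=cv2.GaussianBlur(ww["pixels"][:,:,1],(0,0),1)
    c=cv2.HoughCircles(g[100:240,280:450],cv2.HOUGH_GRADIENT,2,100,param1=80,param2=15,minRadius=17,maxRadius=28)
    if c is not None:
        f=c[0,0,:2]+[280,100];print(n,f,onz(ww,*f,45 if n=="w6" else 143,True))
s=bot.read_state();print(s["clock"],s["contact_force"],np.abs(s["joint_vel"]).max())
E
```

```text
[  245    16   219   267 40576]
245.0 463.0 16.0 282.0
reproj px 15.27802522047089
panel centre [495.62042784 348.02774253 184.0371209 ] normal [-0.47552655  0.73292661  0.48651113] tilt deg 60.88847469906738 normal along panel x,y [-0.03654317 -0.8729098 ]
w6 [369. 173.] [543.68681594 -23.31760598  45.        ]
w9 [363. 171.] [495.99680522 316.27295253 143.        ]
34.0667 [ 0.01812637 -0.69378622 -1.7312437 ] 0.10539139664104347
```

```bash
cat > pn.py <<'E'
from h import *
def panel(w,box,thr=130):
    p=w["pixels"].astype(int);m=((p.min(2)>thr)&(p.max(2)-p.min(2)<25)).astype(np.uint8)
    k=np.zeros_like(m);x0,y0,x1,y1=box;k[y0:y1,x0:x1]=1;m*=k
    m=cv2.morphologyEx(m,cv2.MORPH_OPEN,np.ones((3,3)))
    K=np.array([[w["fx"],0,w["cx"]],[0,w["fy"],w["cy"]],[0,0,1]])
    rows=range(90,220,4);cols=range(275,445,4)
    L=[(np.flatnonzero(m[r])[0]-.5,r) for r in rows];R=[(np.flatnonzero(m[r])[-1]+.5,r) for r in rows]
    T=[(c,np.flatnonzero(m[:,c])[0]-.5) for c in cols];B=[(c,np.flatnonzero(m[:,c])[-1]+.5) for c in range(335,445,4)]
    def fit(q):
        u=cv2.fisheye.undistortPoints(np.array(q,float).reshape(-1,1,2),K,np.zeros(4)).reshape(-1,2).astype(np.float32)
        vx,vy,a,b=map(float,cv2.fitLine(u,cv2.DIST_HUBER,0,.001,.001).ravel())
        d=np.abs((u-[a,b])@[-vy,vx])*w["fx"];return np.cross([a,b,1],[a+vx,b+vy,1]),np.median(d)
    (L,l),(R,r),(T,t),(B,b)=map(fit,(L,R,T,B));print("edge resid px",np.round([l,r,t,b],2))
    X=lambda a,b:(lambda c:c[:2]/c[2])(np.cross(a,b))
    ip=np.array([X(L,T),X(R,T),X(R,B),X(L,B)])
    ob=np.array([[63,65,3],[63,-65,3],[-63,-65,3],[-63,65,3.]])
    ok,rv,tv=cv2.solvePnP(ob,ip,np.eye(3),None)
    e=np.abs(cv2.projectPoints(ob,rv,tv,np.eye(3),None)[0].reshape(-1,2)-ip).max()*w["fx"]
    Rp=w["R"].T@cv2.Rodrigues(rv)[0]
    print("reproj",round(e,2),"origin",np.round(w["R"].T@(tv.ravel()-w["t"]),1),"tilt",np.round(np.degrees(np.arccos(Rp[2,2])),2),"edge slopes x,y deg",np.round(np.degrees(Rp[2,:2]),2))
E
python3 - <<'E'
from pn import *
panel(load("w9"),(245,62,470,290))
cv2.imwrite("pics/c9.png",cv2.resize(load("w9")["pixels"][50:300,220:500,::-1],(784,700))[:600])
E
```

```text
edge resid px [0.11 2.27 2.66 2.52]
reproj 12.49 origin [500.4 322.4 144.9] tilt 12.68 edge slopes x,y deg [-10.35  -7.14]
```

View pics/c9.png

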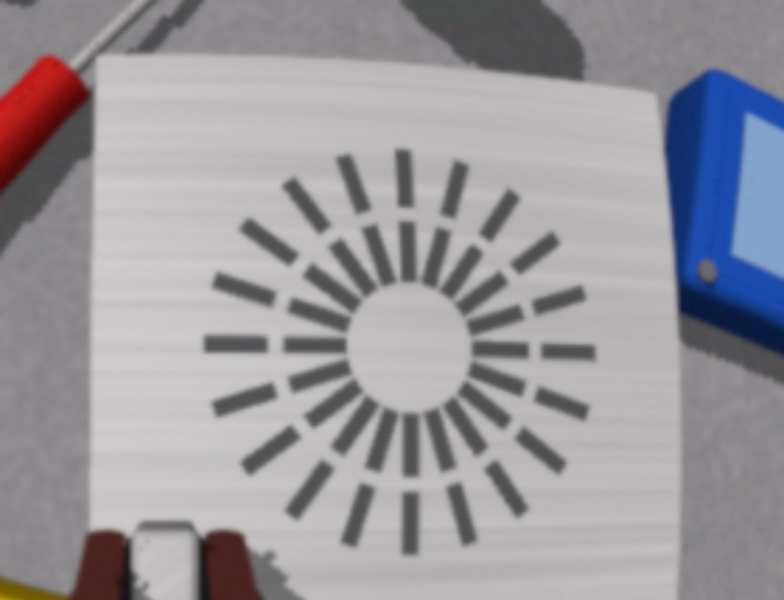

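The close crop shows the full panel: corners at (97,57) and (657,93), fan centre at (408,347). The grey bench leaked into my mask, so I'll raise the threshold and calibrate against the view of the panel lying on the pile (w6).

```bash
python3 - <<'E'
from pn import *
for thr in (168,178): panel(load("w9"),(245,62,470,290),thr)
try: panel(load("w6"),(245,62,470,275),175)
except Exception as e: print(e)
for n in ("w6","w9"):
    w=load(n);z=45 if n=="w6" else 143
    g=w["pixels"][:,:,1];m=(g<120).astype(np.uint8);k=np.zeros_like(m);cv2.circle(k,(365,173),76,1,-1)
    N,l,st,ce=cv2.connectedComponentsWithStats(m*k);P=[onz(w,*ce[i],z,True) for i in range(1,N) if 20<st[i,4]<200]
    P=np.array(P,np.float32)[:,:2];(x,y),ax,an=cv2.fitEllipse(P);print(n,len(P),"slots mean",P.mean(0),"ell",(x,y),ax)
    print(proj(w,[x,y,z],1))
E
```

```text
edge resid px [0.18 0.33 0.31 2.52]
reproj 8.65 origin [500.5 318.2 132. ] tilt 10.27 edge slopes x,y deg [-5.59 -8.54]
edge resid px [0.21 0.36 0.32 2.31]
reproj 8.96 origin [500.7 318.1 130.3] tilt 10.07 edge slopes x,y deg [-4.84 -8.77]
edge resid px [0.25 0.3  0.43 8.67]
reproj 16.95 origin [559.4 -22.6  27.2] tilt 15.87 edge slopes x,y deg [-12.76  -9.1 ]Traceback (most recent call last):
  File "<stdin>", line 9, in <module>
cv2.error: OpenCV(4.12.0) /io/opencv/modules/imgproc/src/shapedescr.cpp:356: error: (-215:Assertion failed) n >= 0 && (depth == CV_32F || depth == CV_32S) in function 'fitEllipseNoDirect'
```

```bash
python3 - <<'E'
from pn import *
def slots(w):
    g=cv2.GaussianBlur(w["pixels"][:,:,1],(0,0),.6).astype(int);bg=cv2.medianBlur(w["pixels"][:,:,1],31).astype(int)
    m=(g<bg-35).astype(np.uint8);k=np.zeros_like(m);cv2.circle(k,(366,173),80,1,-1)
    N,l,st,ce=cv2.connectedComponentsWithStats(m*k);return np.array([ce[i] for i in range(1,N) if 15<st[i,4]<150])
w6,w9=load("w6"),load("w9");a,b=slots(w6),slots(w9);print(len(a),len(b))
# nearest match after removing median shift
sh=b.mean(0)-a.mean(0)
for _ in range(3):
    D=np.linalg.norm(a[:,None]+sh-b[None],axis=2);j=D.argmin(1);ok=(D.min(1)<5);sh=np.median(b[j[ok]]-a[ok],axis=0)
print("matched",ok.sum(),"shift px",sh,"resid",np.median(D.min(1)[ok]))
ob=np.array([onz(w6,*p,45,True) for p in a[ok]])-[542,-22,42]
K=np.array([[w9["fx"],0,w9["cx"]],[0,w9["fy"],w9["cy"]],[0,0,1]])
ip=cv2.fisheye.undistortPoints(b[j[ok]].reshape(-1,1,2),K,np.zeros(4)).reshape(-1,2)
print("fan centre in w6",ob.mean(0))
_,rv,tv,inl=cv2.solvePnPRansac(ob,ip,np.eye(3),None,reprojectionError=1.5/w9["fx"],iterationsCount=500)
rv,tv=cv2.solvePnPRefineLM(ob[inl[:,0]],ip[inl[:,0]],np.eye(3),None,rv,tv)
e=(cv2.projectPoints(ob[inl[:,0]],rv,tv,np.eye(3),None)[0].reshape(-1,2)-ip[inl[:,0]])*w9["fx"]
Rp=w9["R"].T@cv2.Rodrigues(rv)[0]
print("inl",len(inl),"rms",e.std(),"origin",w9["R"].T@(tv.ravel()-w9["t"]),"slopes x,y deg",np.degrees(Rp[2,:2]),"yaw",np.degrees(np.arctan2(Rp[1,0],Rp[0,0])))
E
```

```text
37 35
matched 35 shift px [ 0.7261163  -1.11428571] resid 0.5016111988205937
fan centre in w6 [ 2.13064329 -3.5079502   3.        ]
inl 35 rms 0.2500299518317077 origin [495.72100851 312.86041952 140.10931535] slopes x,y deg [0.26017681 0.47066861] yaw 35.62862943195266
```

Panel level within 0.5°, origin (495.7, 312.9, 140.1) against the reader at (495.5, 313) with its window at z=40. I'll hand in.

```bash
python3 - <<'E'
from h import *
bot.pause(.3);s=bot.read_state();print(s["clock"],s["finger_gap"],s["contact_force"]);bot.close_job()
E
```

```text
34.3667 0.13186866362018881 [-0.07831116  0.60981894 -1.26907614]
the job is handed in; nothing more can be done
```

I did the whole job in the order asked and handed it in at 34.4 s of the 72 s allowed, with the panel held over the reader.

- **Guard:** I swung it by its tab onto the stop, touching it at about 12 N. Scene and top views taken with the panel at its final place show it still open.
- **Peel:** I tilted the panel to about 0.46 rad about its far edge, with the wrist force below about 7 N. The picture shows the far edge down and the pile still down.
- **Hold:** Fitting the panel's slot pattern in the wrist view puts it level to within about 0.5°. Its centre is at (495.7, 312.9) mm, against (495.5, 313) measured for the reader. Its underside is about 100 mm above the window, and the grip was steady. It is turned about 35° from how it lay on the pile.
- **Bench:** Nothing else looks moved in the scene and top views.

**Checks that disagreed:**
- **Edge fit:** it was thrown off by bench pixels and a shadow, and gave a tilt of about 10° with large errors. I threw it out in favour of the slot fit, which is relative to the panel as it lay (0.25 px error).
- **Circle fit on the fan:** this rough fit put the centre about 3 mm off in y.
- **Slot average:** in the view of the panel on the pile, the slots found averaged about 4 mm from the centre I assumed, as some were missed. Centring is therefore good to about 3–4 mm.

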